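Lay heatsinks and fuse holder on their matching receiver boards

ROBOT

A 6-joint arm with a two-finger parallel gripper is mounted at the origin on the work surface. World frame = base frame: x ahead of the robot, y to its left, z up, the work surface at z = 0. Lengths are in m, angles in degrees, forces in N, time in s.
With the tool pointing down it reaches from about 0.375 to 0.9 m from the base axis. Payload 3.1 kg.
Tool frame: the origin (TCP) lies on the centre line of the jaws, within the pads' length; the fingertips stand 22 mm ahead of it and the grasp point (between the pads) lies 3 mm ahead of it; z points along the fingers, y is the line along which they close (so a half turn about z gives the same grasp; the last joint's range is limited). The gripper opens to 87 mm and grips with 3 to 60 N. Pads are 19 mm wide; open, the fingers measure 117 mm over their backs; the gripper's body (75 mm by 190 mm) begins 51 mm behind the grasp point.
Start: joints at [64.143, 30.224, 82.088, -0, 67.689, -10.227], TCP at [0.168, 0.602, 0.245] pointing down, gripper open.
Joint ranges: [-176.69, 176.69], [-43.24, 126.21], [12.49, 139.97], [-82, 262], [0, 151.66], [-163.58, 163.58]. Speed limits (degrees/s): [159.86, 159.86, 180, 180, 180, 180].

INTERFACE

Orientations are given as a 3x3 rotation matrix whose columns are the frame's x, y, z axes.
In Python, from rig import * gives the robot as it stands.
- The arm moves only by the shell command python3 -m jog 'ROWS'. ROWS is text: rows parted by semicolons, each of 7 numbers parted by spaces: the shift along the tool's x, y, z in mm, then the turn, a rotation vector about the tool's x, y, z in rad, then the finger opening in mm, from 0 to 87. In form: tx ty tz ax ay az fingers; .... A call has 1 to 12 rows; each row shifts and turns the commanded pose from where the row before left it, along the tool's axes as they then stand; what a row does not reach is not made up. A row lasts 1/8 s, in which the tool goes at most 62.5 mm and 10.7 degrees, less where a joint would pass 70% of its speed; a pose out of reach is approached as far as the arm can. A call with a gripper value outside its range is refused whole. The fingers move at their own pace and stop on an object; the grip force is fixed at half the most. Time passes only in rows, so rows that do not move let the fingers close. It gives the time, the measured TCP pose, the force, the opening and the grip force at its end, in the units of the state.
- read_state(): the state, without advancing time (a new reading comes with each control period).
- capture(name): name is "scene" or "top" or "wrist"; returns a dict with "color" (420x560x3 uint8, red, green, blue), "camera_matrix" (3x3 intrinsics, pixels), "R" (3x3) and "t" (3): a world point X has camera coordinates R X + t. Camera axes: x right, y down, z forward; pixel columns grow to the right and rows downward; lengths in m; the calibration is good to about 2 mm. A picture is of the moment at which its call begins. There is no depth.
- hand_in(): hands the job in; it is judged then, once.
Trained networks look in the newest picture that a camera, given by its name, has taken for a name from the list of things; names that differ only in an ending like _2 or _b are one class to them, and where a whole thing is asked for, a point or a joint stands for the part that bears it (a point fixed in the world has none). Each returns a list of dicts, best first, with "conf" (0 to 1); they miss things now and then, are a little off and sometimes report something else, mostly with a low value. They report only what shows in the picture. A call takes as long as a camera call. They do not tell look-alikes from the thing itself.
- find_in(camera, target): "at" ([x, y, z] in m, in world coordinates, good to about 4 mm: the middle of the surface that is visible of it).
- trace(camera, target): "pixels" (420x560 bool, what is visible of it).
- place_of(camera, target): "at" ([x, y, z] in m, in world coordinates, good to about 4 mm: a listed point, or the origin of a listed thing).
The state is a dict: "time_s": time; "joint_positions": joint angles; "qvel": joint speeds; "tau": joint torques, N m; "position": TCP position; "tcp_rot": TCP orientation; "force": force on the tool from outside, world axes, zero at the start; "moment": the same for the moment, N m; "opening": opening from 0.0 (shut) to 1.0 (fully open); "grasp_force": force on a finger pad.
Only numpy, scipy, OpenCV 4.12 (cv2) and the standard library are available. Lean on these libraries where they do the work, as an engineer would, in place of code of your own. Each camera call takes 0.05 s, during which the arm holds its last target. There are 200 camera calls.

TASK

Set each of the three copper heatsinks, and then the white ceramic fuse holder, on the green circuit board whose raised grey pad has the same outline as its base. Do the heatsinks first, in any order, and the fuse holder last; put each one down gently rather than dropping it, base down, centred on its pad and turned to line up with it.

Things in the scene. Friction and masses are not known exactly. Their poses are not given: they have to be found in the camera images.
- square_heatsink: Copper pin-fin heatsink, square: 44 x 44 mm, 26 mm tall, a 6 mm base with 5 x 5 square pins, about 150 g. Loose. Origin: centre of its underside; z up, base down. x and y along its sides; a quarter turn makes no difference. (The other small things standing among the parts and boards are at most 45 mm tall.)
- long_heatsink: Copper heatsink, oblong: 68 mm along x, 34 mm along y, 26 mm tall, a 6 mm base with six upright fins running along x (the outer fins are its long sides), about 200 g. Loose. Origin: centre of its underside; z up, base down. A half turn makes no difference.
- round_heatsink: Copper heatsink, round: 46 mm diameter, 26 mm tall, a 6 mm base with radial fins, about 140 g. Loose. Origin: centre of its underside; z up, base down. Its yaw does not matter.
- fuse_holder: White ceramic fuse holder, narrow bar: 56 mm along x, 18 mm along y, body 18 mm tall with a post at each end up to 26 mm and a small glass fuse in brass clips between them, about 60 g. Loose. Origin: centre of its underside; z up, base down. A half turn makes no difference.
- square_board: Green circuit board 90 x 76 mm (x by y), 4 mm thick, lying fixed on the cart, with four black chips 1.8 mm high near its corners and in its middle a raised light-grey pad 2 mm thick, square, 44 x 44 mm, sides along the board's x and y. Origin: centre of the board's underside, straight below the pad's centre; the pad's top is 6 mm above the origin; x, y along the board's sides, z up.
- long_board: Green circuit board 90 x 76 mm (x by y), 4 mm thick, lying fixed on the cart, with four black chips 1.8 mm high near its corners and in its middle a raised light-grey pad 2 mm thick, oblong, 68 mm along x by 34 mm along y. Origin: centre of the board's underside, straight below the pad's centre; the pad's top is 6 mm above the origin; x, y along the board's sides, z up.
- round_board: Green circuit board 90 x 76 mm (x by y), 4 mm thick, lying fixed on the cart, with four black chips 1.8 mm high near its corners and in its middle a raised light-grey pad 2 mm thick, round, 46 mm diameter. Origin: centre of the board's underside, straight below the pad's centre; the pad's top is 6 mm above the origin; x, y along the board's sides, z up.
- fuse_board: Green circuit board 90 x 76 mm (x by y), 4 mm thick, lying fixed on the cart, with four black chips 1.8 mm high near its corners and in its middle a raised light-grey pad 2 mm thick, a narrow strip, 56 mm along x by 18 mm along y. Origin: centre of the board's underside, straight below the pad's centre; the pad's top is 6 mm above the origin; x, y along the board's sides, z up.
Not all that is in view belongs to the job. What is shaped like the long_heatsink but pink is not meant. What is shaped like the fuse_holder but blue is not meant.

How it is judged:
By the outcome, as a careful person would: the job done as asked, in the order asked, and still so for the second after the job is handed in, with the robot touching nothing.
It also fails if it takes over 115 s, if anything falls off the work surface, if the arm or the gripper's body presses on something with over 40 N, if the wrist force passes 120 N, or if a joint passes its speed limit or range.

## Working session

There is one attempt and no reset: what is moved stays moved. The work goes in short steps, Python scripts to look and compute and a shell command to move; the robot and the scene stay as the last step left them, time stands still between calls to the robot, and variables do not carry over. Pictures are saved under pics/ and viewed, at most 14 in all, crops included, and the job is handed in when it is done.

```bash
mkdir -p pics; ls
python3 - <<'E'
from rig import *
import cv2
for n in("top","scene"):
    c=capture(n); cv2.imwrite(f"pics/{n}0.png",c["color"][:,:,::-1])
    print(n,c["camera_matrix"].tolist(),c["R"].round(3).tolist(),c["t"].round(3).tolist())
    for k in("square_heatsink","long_heatsink","round_heatsink","fuse_holder","square_board","long_board","round_board","fuse_board"):
        print(k,[(p["at"] if isinstance(p["at"],list) else p["at"].round(3).tolist(),round(p["conf"],2)) for p in place_of(n,k)])
s=read_state();print(s["tcp_rot"],s["position"],s["time_s"])
E
```

```text
pics
top [[429.7801559106903, 0.0, 277.90948528716035], [0.0, 429.7801559106903, 206.20476293243564], [0.0, 0.0, 1.0]] [[0.003, -1.0, -0.003], [-0.996, -0.003, -0.093], [0.093, 0.003, -0.996]] [0.009, 0.503, 0.874]
square_heatsink [([0.6226, -0.3014, 0.0012], 0.8)]
long_heatsink [([0.4701, -0.1182, 0.002], 0.93), ([0.4506, -0.0146, 0.0005], 0.79)]
round_heatsink [([0.6324, -0.1053, 0.0019], 0.65)]
fuse_holder [([0.4555, -0.3205, 0.0012], 0.74)]
square_board [([0.4426, 0.0982, -0.002], 0.75)]
long_board [([0.6193, 0.1103, -0.0011], 0.93), ([0.4409, 0.0994, 0.0003], 0.5)]
round_board [([0.46, 0.3337, 0.0024], 0.75)]
fuse_board [([0.6108, 0.3188, -0.0019], 0.67)]
scene [[428.81951895361016, 0.0, 284.02381476308614], [0.0, 428.81951895361016, 205.36180199607293], [0.0, 0.0, 1.0]] [[-0.238, 0.971, -0.015], [0.81, 0.189, -0.554], [-0.535, -0.144, -0.832]] [0.115, -0.411, 1.353]
square_heatsink [([0.6234, -0.3021, 0.0014], 0.57)]
long_heatsink [([0.4515, -0.0154, 0.003], 0.94), ([0.4661, -0.1198, 0.0011], 0.61), ([0.6103, 0.3198, 0.0018], 0.34)]
round_heatsink [([0.6293, -0.1044, 0.0026], 0.64), ([0.6227, 0.1096, 0.0019], 0.22)]
fuse_holder [([0.4568, -0.3235, 0.0001], 0.73), ([0.4035, -0.2425, -0.0011], 0.72)]
square_board [([0.4429, 0.1014, -0.0045], 0.84)]
long_board [([0.6224, 0.1088, -0.0011], 0.83), ([0.611, 0.3196, 0.0013], 0.3)]
round_board [([0.4615, 0.3321, -0.0051], 0.82)]
fuse_board [([0.6072, 0.3181, -0.0017], 0.97), ([0.6234, 0.11, -0.0004], 0.26)]
[[-9.63015002e-01  2.69447780e-01  7.60796101e-06]
 [ 2.69447780e-01  9.63015001e-01  3.28185239e-05]
 [ 1.51629783e-06  3.36546790e-05 -9.99999999e-01]] [0.16836689 0.60187702 0.24456727] 0.9
```

```bash
nproc; ls pics
```

```text
4
scene0.png
top0.png
```

View pics/top0.png

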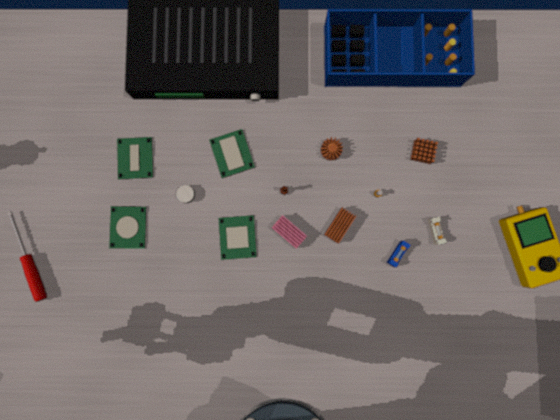

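View pics/scene0.png

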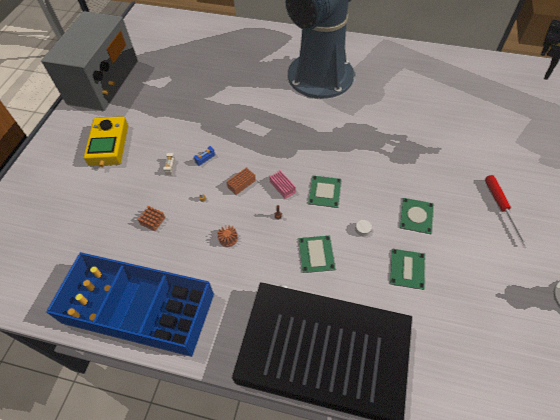

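Top view: the copper oblong is at (340,225) and its pink look-alike at (289,231). The white fuse holder is at (438,231) and the blue look-alike at (398,253). The round heatsink is at (331,149) and the square one at (424,151). By the description I choose (340,225) and (438,231), and check both in one crop. The pads are round at (128,227), strip at (135,158), oblong at (232,153) and square at (237,237).

```bash
cat > h.py <<'E'
from rig import *
import numpy as np, cv2
from scipy.optimize import minimize
DIM={"square_heatsink":(44,44,26),"long_heatsink":(68,34,26),"round_heatsink":(46,0,26),"fuse_holder":(56,18,22),
 "square_board":(90,76,4),"long_board":(90,76,4),"round_board":(90,76,4),"fuse_board":(90,76,4)}
def pts(n):
    a,b,h=np.array(DIM[n])/1000
    if b==0: q=[(a/2*np.cos(t),a/2*np.sin(t)) for t in np.linspace(0,6.28,40)]
    else: q=[(sx*a/2,sy*b/2) for sx in(-1,1) for sy in(-1,1)]
    return np.array([(x,y,z) for x,y in q for z in(0,h)])
def proj(c,P):
    p=(P@c["R"].T+c["t"])@c["camera_matrix"].T
    return p[:,:2]/p[:,2:]
S=4
def sil(c,n,v,z0=0):
    co,si=np.cos(v[2]),np.sin(v[2])
    P=pts(n)@np.array([[co,-si,0],[si,co,0],[0,0,1]]).T+[v[0],v[1],z0]
    hull=cv2.convexHull(proj(c,P).astype(np.float32))
    m=np.zeros((420*S,560*S),np.uint8)
    cv2.fillConvexPoly(m,np.round(((hull+.5)*S-.5)*16).astype(np.int32),1,shift=4)
    return m
def mask(cam,n,near,c):
    best=None
    for r in trace(cam,n):
        ys,xs=np.nonzero(r["pixels"])
        if len(xs)<20: continue
        u=proj(c,np.array([[*near,.01]]))[0]
        d=np.hypot(xs.mean()-u[0],ys.mean()-u[1])
        if best is None or d<best[0]: best=(d,r)
    m=best[1]["pixels"].astype(np.uint8)
    k,l,s,_=cv2.connectedComponentsWithStats(m)
    m=(l==1+s[1:,4].argmax()).astype(np.uint8)
    h=cv2.convexHull(cv2.findContours(m,0,2)[0][0])
    big=cv2.resize(m,None,fx=S,fy=S,interpolation=cv2.INTER_NEAREST)
    return big,best[0],best[1]["conf"]
def fit(cam,n,near,c=None,z0=0):
    c=c or capture(cam); m,d,cf=mask(cam,n,near,c)
    def cost(v):
        s=sil(c,n,v,z0); return -(s&m).sum()/(s|m).sum()
    best=None
    for y in ([0] if n[:5]=="round" and n[-1]=="k" else np.arange(0,np.pi,np.pi/8)):
        v0=np.array([*near,y])
        r=minimize(cost,v0,method="Nelder-Mead",options=dict(initial_simplex=[v0,v0+[.006,0,0],v0+[0,.006,0],v0+[0,0,.2]],xatol=1e-4,fatol=1e-4,maxiter=120))
        if best is None or r.fun<best.fun: best=r
    v=best.x
    print(cam,n,"xy",(v[:2]*1000).round(1),"yaw",round(np.degrees(v[2])%180,1),"iou",round(-best.fun,3),"conf",round(cf,2),"d",round(d,1),flush=True)
    return v
NEAR={"square_heatsink":(.623,-.302),"long_heatsink":(.468,-.119),"round_heatsink":(.631,-.105),"fuse_holder":(.456,-.322),
"square_board":(.443,.1),"long_board":(.621,.11),"round_board":(.461,.333),"fuse_board":(.609,.319)}
E
python3 - <<'E'
from h import *
for cam in("top","scene"):
    c=capture(cam)
    for n in NEAR:
        try: fit(cam,n,NEAR[n],c)
        except Exception as e: print(cam,n,e)
    if cam=="top":
        cv2.imwrite("pics/crop.png",cv2.resize(c["color"][120:275,265:465,::-1],None,fx=4,fy=3.8,interpolation=cv2.INTER_CUBIC)[:590])
E
```

```text
top square_heatsink xy [ 675.7 -331.3] yaw 8.9 iou -0.0 conf 0.85 d 0.7
top long_heatsink xy [ 522. -143.] yaw 76.4 iou -0.0 conf 0.73 d 2.0
top round_heatsink xy [677. -89.] yaw 118.9 iou -0.0 conf 0.87 d 1.8
top fuse_holder xy [ 476. -254.] yaw 34.9 iou -0.0 conf 0.77 d 1.4
top square_board xy [479. 184.] yaw 168.5 iou -0.0 conf 0.84 d 2.6
top long_board xy [709. 164.] yaw 130.8 iou -0.0 conf 0.91 d 1.2
top round_board xy [545. 409.] yaw 122.7 iou -0.0 conf 0.65 d 2.2
top fuse_board xy [657.7 240.3] yaw 20.4 iou -0.0 conf 0.73 d 0.7
scene square_heatsink xy [ 669.7 -343.3] yaw 43.3 iou -0.0 conf 0.87 d 0.5
scene long_heatsink xy [ 499.3 -201.7] yaw 136.2 iou -0.0 conf 0.58 d 0.6
scene round_heatsink xy [ 653. -145.] yaw 30.6 iou -0.0 conf 0.84 d 1.9
scene fuse_holder xy [ 455.  -272.5] yaw 91.3 iou -0.0 conf 0.76 d 1.1
scene square_board xy [443. 100.] yaw 0.0 iou -0.0 conf 0.17 d 85.5
scene long_board xy [709. 164.] yaw 130.8 iou -0.0 conf 0.92 d 2.6
scene round_board xy [510.3 419.7] yaw 173.6 iou -0.0 conf 0.64 d 2.4
scene fuse_board xy [675. 211.] yaw 68.8 iou -0.0 conf 0.81 d 2.9h.py:39: RuntimeWarning: overflow encountered in scalar negative
  s=sil(c,n,v,z0); return -(s&m).sum()/(s|m).sum()
```

View pics/crop.png

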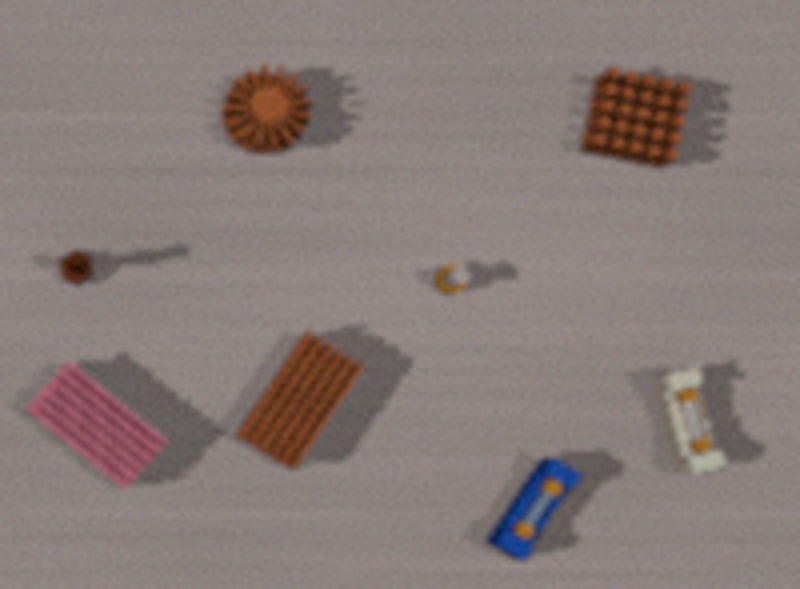

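The crop confirms the copper oblong at (300,400) and the white fuse holder at (692,420). Pink is at (97,425) and blue at (535,510). The fit failed on an unsigned overflow, so I'll fix that.

```bash
sed -i 's/return -(s&m).sum()/return -float((s\&m).sum())/' h.py
python3 - <<'E'
from h import *
for cam in("top","scene"):
    c=capture(cam)
    for n in NEAR:
        try: fit(cam,n,NEAR[n],c)
        except Exception as e: print(cam,n,e)
E
```

```text
top square_heatsink xy [ 623.7 -299. ] yaw 77.1 iou 0.945 conf 0.63 d 1.0
top long_heatsink xy [ 464.5 -118.1] yaw 147.4 iou 0.931 conf 0.57 d 1.3
top round_heatsink xy [ 627.  -102.7] yaw 2.7 iou 0.858 conf 0.69 d 1.9
top fuse_holder xy [ 453.3 -321. ] yaw 15.2 iou 0.872 conf 0.83 d 1.6
top square_board xy [439.5  97.5] yaw 5.0 iou 0.964 conf 0.92 d 2.5
top long_board xy [619.8 110.9] yaw 18.5 iou 0.94 conf 0.55 d 1.5
top round_board xy [458.5 331.6] yaw 0.0 iou 0.95 conf 0.66 d 2.3
top fuse_board xy [608.9 321.2] yaw 3.7 iou 0.963 conf 0.67 d 1.0
scene square_heatsink xy [ 624.6 -299.7] yaw 163.6 iou 0.897 conf 0.84 d 0.4
scene long_heatsink xy [ 466.3 -118.6] yaw 145.8 iou 0.941 conf 0.83 d 1.1
scene round_heatsink xy [ 629.7 -101.9] yaw 8.8 iou 0.885 conf 0.6 d 1.4
scene fuse_holder xy [ 455.1 -321.5] yaw 18.2 iou 0.804 conf 0.51 d 0.3
scene square_board xy [439.5  96.6] yaw 5.2 iou 0.905 conf 0.61 d 1.7
scene long_board xy [621.2 112.1] yaw 19.0 iou 0.965 conf 0.66 d 2.4
scene round_board xy [459.1 332.6] yaw 2.4 iou 0.961 conf 0.86 d 1.8
scene fuse_board xy [610.8 320. ] yaw 3.5 iou 0.931 conf 0.75 d 3.2
```

```bash
cat > go.py <<'E'
# python3 go.py x y z phi : shifts (tool mm) after/before turning to phi (world angle of tool y, mod 180)
import sys; from h import *
x,y,z,phi=map(float,sys.argv[1:5]); s=read_state()
R=np.array(s["tcp_rot"]);p=np.array(s["position"])*1000
f=np.degrees(np.arctan2(R[1,1],R[0,1])); d=(phi-f+90)%180-90
j=s["joint_positions"]; j1=np.degrees(np.arctan2(y,x))
print("pos",p.round(1),"phi",round(f,2),"t",s["time_s"],"tilt z",R[:,2].round(4))
print("shift in current axes",(R.T@(np.array([x,y,z])-p)).round(1),"then turn az",round(-np.radians(d),4),"deg",round(d,2),"j6 after",round(j1-f-d,0))
E
python3 go.py 530 220 245 90
```

```text
pos [168.3 601.9 244.5] phi 74.37 t 2.7 tilt z [-0. -0. -1.]
shift in current axes [-451.2 -270.3   -0.5] then turn az -0.2728 deg 15.63 j6 after -67.0
```

```bash
python3 -m jog '-45 -27 0 0 0 0 87;-45 -27 0 0 0 0 87;-45 -27 0 0 0 0 87;-45 -27 0 0 0 0 87;-45 -27 0 0 0 0 87;-45 -27 0 0 0 0 87;-45 -27 0 0 0 0 87;-45 -27 0 0 0 0 87;-45 -27 0 0 0 0 87;-45 -27 0 0 0 0 87;0 0 0 0 0 -0.137 87;0 0 0 0 0 -0.136 87'
python3 - <<'E'
from h import *
c=capture("wrist");cv2.imwrite("pics/w1.png",c["color"][:,:,::-1])
print(c["camera_matrix"].round(1).tolist(),"cam pos",(-c["R"].T@c["t"]).round(3),c["R"].round(3).tolist())
for n in list(NEAR)[4:]:
    print(n,proj(c,np.array([[*NEAR[n],.006]])).round(0))
    try: fit("wrist",n,NEAR[n],c)
    except Exception as e: print(n,e)
E
python3 go.py 628 -102 150 90
```

```text
time_s: 4.2
position: [0.5297, 0.2196, 0.2444]
tcp_rot: [[-1.0, -0.003, -0.0], [-0.003, 1.0, 0.0], [0.0, 0.0, -1.0]]
force: [-0.3, -1.2, -0.5]
opening: 0.998
grasp_force: 0.0
[[354.5, 0.0, 278.0], [0.0, 354.5, 210.6], [0.0, 0.0, 1.0]] cam pos [0.446 0.218 0.386] [[-0.002, 1.0, 0.0], [0.953, 0.002, 0.303], [0.303, 0.001, -0.953]]
square_board [[162.  95.]]
wrist square_board xy [439.2  95.1] yaw 4.5 iou 0.981 conf 0.94 d 7.0
long_board [[185. 254.]]
wrist long_board xy [620.8 108.8] yaw 18.8 iou 0.758 conf 0.83 d 10.7
round_board [[389. 113.]]
wrist round_board xy [460.  329.7] yaw 0.0 iou 0.982 conf 0.81 d 6.2
fuse_board [[364. 245.]]
wrist fuse_board xy [610.8 319.4] yaw 3.3 iou 0.806 conf 0.87 d 8.0
pos [528.9 220.8 244.6] phi 89.92 t 4.45 tilt z [ 0.  0. -1.]
shift in current axes [ -99.6 -322.6   94.6] then turn az -0.0014 deg 0.08 j6 after -99.0
```

View pics/w1.png

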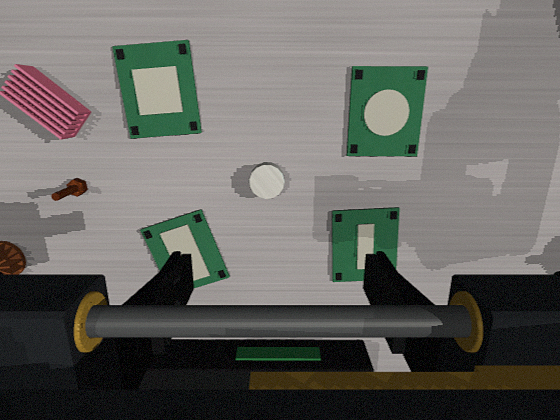

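Wrist view: the square pad is at (157,90), round pad at (387,112), oblong pad at (185,255) partly behind the finger, and strip pad at (366,243). The white puck at (266,181) and the screw at (68,190) are obstacles.

Next I'll refit now that the arm has settled, then go to the round heatsink.

```bash
python3 - <<'E'
from h import *
c=capture("wrist")
for n in ("square_board","round_board"): fit("wrist",n,NEAR[n],c)
E
python3 -m jog '0 -45 8 0 0 0 87;-14 -45 8 0 0 0 87;-14 -45 8 0 0 0 87;-14 -45 8 0 0 0 87;-14 -45 8 0 0 0 87;0 -45 8 0 0 0 87;0 -30 0 0 0 0 87;0 0 0 0 0 0 87;0 0 0 0 0 0 87;0 0 0 0 0 0 87'
python3 - <<'E'
from h import *
c=capture("wrist");cv2.imwrite("pics/w2.png",c["color"][:,:,::-1])
for n in list(NEAR)[:4]:
    u=proj(c,np.array([[*NEAR[n],.02]])).round(0)[0]; print(n,u)
    if 0<u[0]<560 and 0<u[1]<420:
        try: fit("wrist",n,NEAR[n],c)
        except Exception as e: print(n,e)
E
python3 go.py 628 -102 90 90
```

```text
wrist square_board xy [439.2  95. ] yaw 4.4 iou 0.985 conf 0.81 d 7.0
wrist round_board xy [459.7 329.7] yaw 179.9 iou 0.983 conf 0.71 d 6.1
time_s: 5.85
position: [0.5849, -0.078, 0.1967]
tcp_rot: [[-1.0, -0.002, -0.0], [-0.002, 1.0, 0.0], [0.0, 0.0, -1.0]]
force: [0.5, 1.3, -0.4]
opening: 0.995
grasp_force: 0.0
square_heatsink [ 46. 231.]
wrist square_heatsink xy [ 624.5 -303. ] yaw 77.9 iou 0.965 conf 0.86 d 4.4
long_heatsink [230.  56.]
wrist long_heatsink xy [ 465. -121.] yaw 147.3 iou 0.968 conf 0.97 d 7.6
round_heatsink [251. 239.]
wrist round_heatsink xy [ 628.5 -105.9] yaw 13.0 iou 0.85 conf 0.56 d 2.8
fuse_holder [-19.  39.]
pos [585.1 -78.5 196.7] phi 90.09 t 6.05 tilt z [ 1.e-04  0.e+00 -1.e+00]
shift in current axes [-42.9 -23.6 106.7] then turn az 0.0015 deg -0.09 j6 after -99.0
```

View pics/w2.png

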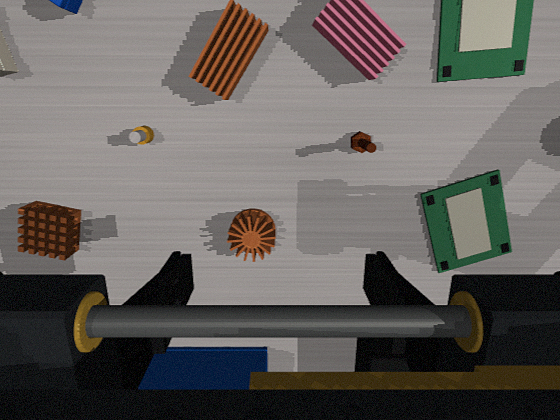

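The round heatsink is at (251,233), with the square at (48,231), the long at (230,50) and the long board at (468,222). The wrist camera has a small y bias of about -2 mm, which a held part will calibrate. Descending on the round heatsink.

```bash
python3 -m jog '-21.5 -12.5 33 0 0 0 70;-21.5 -12.5 33 0 0 0 70;0 0 35 0 0 0 70;0 0 35 0 0 0 70;0 0 20 0 0 0 70;0 0 10 0 0 0 70;0 0 5.5 0 0 0 70;0 0 0 0 0 0 70;0 0 0 0 0 0 70' ; python3 go.py 628.3 -103.5 25 90
```

```text
time_s: 7.18
position: [0.6288, -0.1046, 0.0261]
tcp_rot: [[-1.0, -0.0, 0.002], [-0.0, 1.0, -0.001], [-0.002, -0.001, -1.0]]
force: [-0.5, -0.6, 0.0]
opening: 0.805
grasp_force: 0.0
pos [ 628.8 -104.6   26.1] phi 90.02 t 7.175 tilt z [ 1.9e-03 -7.0e-04 -1.0e+00]
shift in current axes [0.5 1.1 1.1] then turn az 0.0003 deg -0.02 j6 after -99.0
```

```bash
python3 -m jog '0 0 0 0 0 0 30;0 0 0 0 0 0 30;0 0 0 0 0 0 30;0 0 0 0 0 0 30;0 0 0 0 0 0 30;0 0 0 0 0 0 30;0 0 -4 0 0 0 30;0 0 -20 0 0 0 30;0 0 -40 0 0 0 30;0 0 -40 0 0 0 30;0 0 0 0 0 0 30;0 0 0 0 0 0 30'
python3 - <<'E'
from h import *
s=read_state();p=np.array(s["position"]);print(p,s["grasp_force"],s["opening"])
for cam in("wrist","top","scene"):
    for z in(p[2]-.0255,):
        c=capture(cam)
        if cam=="wrist":cv2.imwrite("pics/w3.png",c["color"][:,:,::-1])
        try: fit(cam,"round_heatsink",p[:2],c,z)
        except Exception as e: print(cam,e)
E
python3 go.py 459.3 331.5 120 90
```

```text
time_s: 8.68
position: [0.6275, -0.1042, 0.1292]
tcp_rot: [[-1.0, -0.0, -0.001], [-0.0, 1.0, 0.0], [0.001, 0.0, -1.0]]
force: [-0.3, 0.2, -1.3]
opening: 0.519
grasp_force: 30.0
[ 0.62746791 -0.1041927   0.12919243] 29.99971539247781 0.5193536661009747
wrist round_heatsink xy [ 627.2 -105.8] yaw 9.3 iou 0.724 conf 0.91 d 58.8
top 'NoneType' object is not subscriptable
scene round_heatsink xy [ 630.6 -102.1] yaw 12.5 iou 0.56 conf 0.6 d 21.4
pos [ 627.4 -104.2  127.8] phi 90.01 t 8.975 tilt z [-2.2e-03  8.0e-04 -1.0e+00]
shift in current axes [168.  435.7   8.5] then turn az 0.0002 deg -0.01 j6 after -54.0
```

View pics/w3.png

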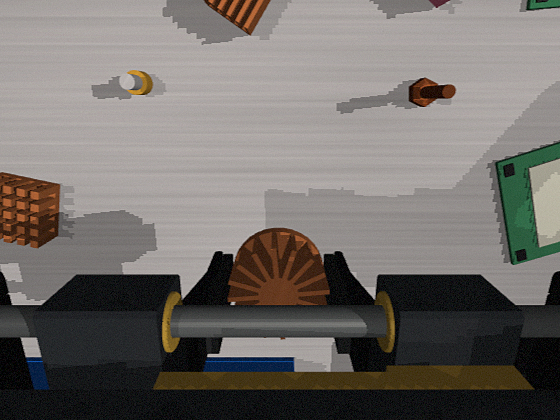

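Held centred, opening 45 mm as expected. The wrist-camera y bias is about -1.6 mm, so corrected it agrees with the top and scene cameras. Carrying it to the round board.

```bash
cat > avg.py <<'E'
import sys; from h import *
P=[];F=[]
for i in range(4):
    s=read_state();P.append(s["position"]);R=np.array(s["tcp_rot"]);F.append(np.degrees(np.arctan2(R[1,1],R[0,1])))
    if i<3: capture("top")
p=np.mean(P,0)*1000;f=np.mean(F);print("avg",p.round(1),"std",(np.std(P,0)*1000).round(2),"phi",round(f,2),"t",s["time_s"],"F",np.round(s["force"],1))
if len(sys.argv)>1:
    x,y,z,phi=map(float,sys.argv[1:5]);d=(phi-f+90)%180-90
    print("shift",(R.T@(np.array([x,y,z])-p)).round(1),"az",round(-np.radians(d),4),"deg",round(d,2))
E
python3 -m jog '10 25 0 0 0 0 30;17 44 0 0 0 0 30;17 44 0 0 0 0 30;17 44 0 0 0 0 30;17 44 0 0 0 0 30;17 44 0 0 0 0 30;17 44 0 0 0 0 30;17 44 0 0 0 0 30;17 44 0 0 0 0 30;13 34 0 0 0 0 30;9 25 0 0 0 0 30;0 0 0 0 0 0 30'
python3 -m jog '0 0 20 0 0 0 30;0 0 20 0 0 0 30;0 0 20 0 0 0 30;0 0 0 0 0 0 30;0 0 0 0 0 0 30;0 0 0 0 0 0 30'
python3 avg.py 459.3 331.5 33 90
```

```text
time_s: 10.48
position: [0.4574, 0.3337, 0.1289]
tcp_rot: [[-1.0, -0.004, -0.001], [-0.004, 1.0, -0.0], [0.001, -0.0, -1.0]]
force: [-0.6, -0.8, -1.2]
opening: 0.518
grasp_force: 30.0
time_s: 11.22
position: [0.4605, 0.3317, 0.07]
tcp_rot: [[-1.0, -0.0, 0.002], [-0.0, 1.0, 0.001], [-0.002, 0.001, -1.0]]
force: [0.3, 0.2, -1.6]
opening: 0.525
grasp_force: 30.0
avg [460.4 331.7  69.9] std [0.09 0.   0.09] phi 90.01 t 11.375 F [ 0.1 -0.7 -1.7]
shift [ 1.2 -0.3 36.9] az 0.0001 deg -0.01
```

```bash
python3 -m jog '1 0 18 0 0 0 30;0 0 10 0 0 0 30;0 0 6 0 0 0 30;0 0 1 0 0 0 30;0 0 0 0 0 0 30;0 0 0 0 0 0 30'
python3 avg.py 459.3 331.5 32 90
python3 - <<'E'
from h import *
c=capture("scene");d=cv2.resize(c["color"][170:260,350:470,::-1],None,fx=5,fy=5,interpolation=cv2.INTER_CUBIC)
w=capture("wrist")["color"][150:400,120:440,::-1]
d=cv2.resize(d,(480,360));w=cv2.resize(w,(320,250));o=np.zeros((360,800,3),np.uint8);o[:,:480]=d;o[:250,480:]=w
cv2.imwrite("pics/p1.png",o)
E
```

```text
time_s: 12.12
position: [0.4592, 0.3317, 0.0344]
tcp_rot: [[-1.0, -0.0, 0.001], [-0.0, 1.0, 0.0], [-0.001, 0.0, -1.0]]
force: [0.3, 1.0, -1.1]
opening: 0.524
grasp_force: 30.0
avg [459.2 331.7  34.4] std [0.04 0.02 0.04] phi 90.01 t 12.275 F [ 0.7 -0.2 -1.8]
shift [-0.1 -0.2  2.4] az 0.0002 deg -0.01
```

View pics/p1.png

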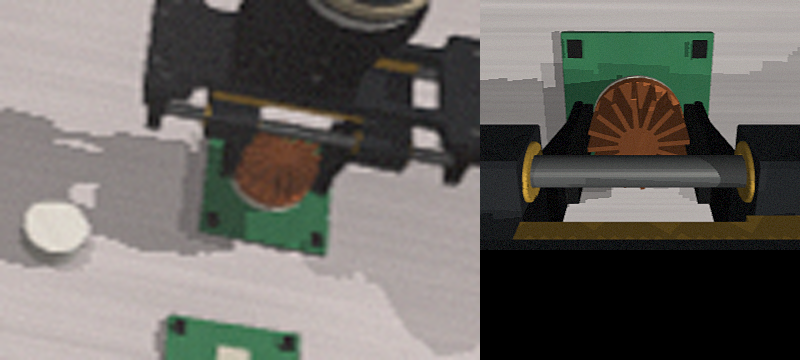

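The part at (275,170) sits over the pad, with an even thin rim visible from both cameras, so it is centred. Lowering until contact and releasing.

```bash
python3 -m jog '0 0 0.7 0 0 0 30;0 0 0.7 0 0 0 30;0 0 0.5 0 0 0 30;0 0 0 0 0 0 30;0 0 0 0 0 0 30;0 0 0 0 0 0 30'
```

```text
time_s: 13.12
position: [0.459, 0.3316, 0.0322]
tcp_rot: [[-1.0, -0.0, 0.0], [-0.0, 1.0, 0.0], [-0.0, 0.0, -1.0]]
force: [-0.1, -0.3, -0.9]
opening: 0.519
grasp_force: 30.0
```

```bash
python3 -m jog '0 0 0.4 0 0 0 30;0 0 0.3 0 0 0 30;0 0 0 0 0 0 30;0 0 0 0 0 0 30'; python3 avg.py
```

```text
time_s: 13.62
position: [0.4589, 0.3316, 0.0315]
tcp_rot: [[-1.0, -0.0, -0.0], [-0.0, 1.0, -0.0], [0.0, -0.0, -1.0]]
force: [0.5, 0.7, -2.5]
opening: 0.522
grasp_force: 30.0
avg [458.9 331.6  31.5] std [0.01 0.01 0.  ] phi 90.01 t 13.775 F [ 0.3 -0.5 -1.5]
```

```bash
python3 -m jog '0 0 0.4 0 0 0 30;0 0 0 0 0 0 30;0 0 0 0 0 0 30'; python3 -m jog '0 0 0.4 0 0 0 30;0 0 0 0 0 0 30;0 0 0 0 0 0 30'; python3 avg.py
```

```text
time_s: 14.15
position: [0.459, 0.3316, 0.0312]
tcp_rot: [[-1.0, -0.0, 0.0], [-0.0, 1.0, 0.0], [-0.0, 0.0, -1.0]]
force: [-0.1, 0.8, 1.3]
opening: 0.524
grasp_force: 30.0
time_s: 14.52
position: [0.459, 0.3316, 0.0312]
tcp_rot: [[-1.0, -0.0, 0.0], [-0.0, 1.0, 0.0], [-0.0, 0.0, -1.0]]
force: [-1.7, -0.8, 4.8]
opening: 0.521
grasp_force: 30.0
avg [459.  331.6  31.2] std [0.02 0.01 0.01] phi 90.01 t 14.675 F [-0.6  0.3  5.7]
```

Contact at 5 N. Release, rise, and head for the square heatsink.

```bash
python3 -m jog '0 0 0 0 0 0 60;0 0 0 0 0 0 60;0 0 0 0 0 0 60;0 0 -10 0 0 0 60;0 0 -30 0 0 0 60;0 0 -40 0 0 0 60;0 0 -30 0 0 0 60;-5 -25 0 0 0 0 70;-10 -40 0 0 0 0 70;-13 -50 0 0 0 0 70;-13 -50 0 0 0 0 70;-13 -50 0 0 0 0 70'
python3 -m jog '-13 -50 0 0 0 0 70;-13 -50 0 0 0 0 70;-13 -50 0 0 0 0 70;-13 -50 0 0 0 0 70;-13 -50 0 0 0 0 70;-13 -50 0 0 0 0.11 70;-10 -40 0 0 0 0.11 70;-10 -25 0 0 0 0 70;0 0 0 0 0 0 70;0 0 0 0 0 0 70'
python3 - <<'E'
from h import *
for cam in("top","scene"):
    c=capture(cam); fit(cam,"round_heatsink",(.459,.3316),c,.006)
c=capture("wrist");fit("wrist","square_heatsink",(.624,-.301),c);fit("wrist","fuse_holder",(.454,-.321),c)
E
python3 avg.py 624.2 -301 26 77.3
```

```text
time_s: 16.18
position: [0.5135, 0.1152, 0.1414]
tcp_rot: [[-1.0, -0.0, 0.001], [-0.0, 1.0, 0.0], [-0.001, 0.0, -1.0]]
force: [1.3, -0.7, -0.3]
opening: 0.803
grasp_force: 0.0
time_s: 17.42
position: [0.6003, -0.2496, 0.1407]
tcp_rot: [[-0.976, 0.218, -0.001], [0.218, 0.976, 0.001], [0.001, 0.001, -1.0]]
force: [0.2, 0.9, 0.1]
opening: 0.803
grasp_force: 0.0
top round_heatsink xy [457.8 329.3] yaw 12.1 iou 0.811 conf 0.59 d 0.8
scene round_heatsink xy [463.  332.2] yaw 4.5 iou 0.893 conf 0.69 d 1.2
wrist square_heatsink xy [ 624.2 -301.6] yaw 167.6 iou 0.861 conf 0.9 d 0.5
wrist fuse_holder xy [ 453.4 -324.9] yaw 12.2 iou 0.922 conf 0.93 d 6.5
avg [ 601.  -250.2  140.7] std [0.01 0.2  0.02] phi 77.45 t 17.925 F [-0.7  0.8  0.3]
shift [-33.7 -44.5 114.7] az 0.0026 deg -0.15
```

```bash
python3 -m jog '-17 -22 20 0 0 0 70;-17 -22 20 0 0 0 70;0 0 30 0 0 0 70;0 0 22 0 0 0 70;0 0 13 0 0 0 70;0 0 7 0 0 0 70;0 0 3 0 0 0 70;0 0 0 0 0 0 70;0 0 0 0 0 0 70'
python3 avg.py 624.3 -300.5 25.5 77.4
python3 -m jog '0 0 0 0 0 0 30;0 0 0 0 0 0 30;0 0 0 0 0 0 30;0 0 0 0 0 0 30;0 0 0 0 0 0 30;0 0 0 0 0 0 30;0 0 0 0 0 0 30'; python3 avg.py
```

```text
time_s: 19.05
position: [0.625, -0.3014, 0.0265]
tcp_rot: [[-0.976, 0.218, 0.001], [0.218, 0.976, -0.001], [-0.001, -0.001, -1.0]]
force: [-0.1, 0.3, -0.2]
opening: 0.801
grasp_force: 0.0
avg [ 624.9 -301.4   26.4] std [0.08 0.03 0.11] phi 77.41 t 19.2 F [-0.1  0.2 -0.4]
shift [0.8 0.7 0.9] az 0.0001 deg -0.01
time_s: 20.08
position: [0.6245, -0.3011, 0.0256]
tcp_rot: [[-0.976, 0.218, -0.0], [0.218, 0.976, 0.0], [0.0, 0.0, -1.0]]
force: [0.1, 0.8, 0.3]
opening: 0.508
grasp_force: 30.0
avg [ 624.5 -301.1   25.6] std [0.01 0.01 0.01] phi 77.41 t 20.225 F [0.3 0.5 0.2]
```

```bash
python3 -m jog '0 0 -5 0 0 0 30;0 0 -30 0 0 0 30;0 0 -40 0 0 0 30;0 0 -25 0 0 0 30;14 18 0 0 0 0 30;27 35 0 0 0 0 30;27 35 0 0 0 0 30;27 35 0 0 0 0 30;27 35 0 0 0 0 30;27 35 0 0 0 0 30;27 35 0 0 0 0 30;27 35 0 0 0 0 30'
python3 -m jog '27 35 0 0 0 0 30;24 32 0 0 0 0 30;13 18 0 0 0 0 30;0 0 0 0 0 -0.151 30;0 0 20 0 0 -0.151 30;0 0 30 0 0 0 30;0 0 20 0 0 0 30;0 0 10 0 0 0 30;0 0 0 0 0 0 30;0 0 0 0 0 0 30'
python3 avg.py 439.4 96.8 34 94.7
python3 - <<'E'
from h import *
s=read_state();p=np.array(s["position"])
c=capture("wrist");fit("wrist","square_heatsink",p[:2],c,p[2]-.0256)
E
```

```text
time_s: 21.72
position: [0.4834, 0.0008, 0.1261]
tcp_rot: [[-0.976, 0.218, 0.001], [0.218, 0.976, -0.0], [-0.001, -0.0, -1.0]]
force: [1.0, 0.7, -2.0]
opening: 0.502
grasp_force: 30.0
time_s: 22.98
position: [0.4403, 0.0967, 0.0462]
tcp_rot: [[-0.997, -0.082, 0.001], [-0.082, 0.997, -0.0], [-0.001, -0.0, -1.0]]
force: [0.9, -0.6, -0.9]
opening: 0.504
grasp_force: 30.0
avg [440.3  96.7  46.3] std [0.03 0.01 0.05] phi 94.71 t 23.125 F [ 0.8  0.4 -1.5]
shift [ 0.9  0.2 12.3] az 0.0002 deg -0.01
wrist square_heatsink xy [439.6  95.2] yaw 4.7 iou 0.73 conf 0.75 d 8.4
```

```bash
python3 -m jog '0.5 0 6 0 0 0 30;0 0 4 0 0 0 30;0 0 2 0 0 0 30;0 0 0 0 0 0 30;0 0 0 0 0 0 30'
python3 avg.py 439.4 96.8 31.6 94.7
python3 - <<'E'
from h import *
c=capture("scene");u=proj(c,np.array([[.44,.097,.01]]))[0].astype(int);d=c["color"][u[1]-45:u[1]+45,u[0]-60:u[0]+60,::-1]
w=capture("wrist")["color"][150:400,120:440,::-1]
d=cv2.resize(d,(480,360),interpolation=cv2.INTER_CUBIC);o=np.zeros((360,800,3),np.uint8);o[:,:480]=d;o[:250,480:]=w
cv2.imwrite("pics/p2.png",o)
E
```

```text
time_s: 23.85
position: [0.4393, 0.0967, 0.0336]
tcp_rot: [[-0.997, -0.082, -0.0], [-0.082, 0.997, -0.0], [0.0, 0.0, -1.0]]
force: [-0.5, -0.7, -0.9]
opening: 0.503
grasp_force: 30.0
avg [439.4  96.6  33.7] std [0.03 0.01 0.05] phi 94.71 t 24.0 F [-0.1 -0.1 -0.7]
shift [-0.1  0.2  2.1] az 0.0002 deg -0.01
```

View pics/p2.png

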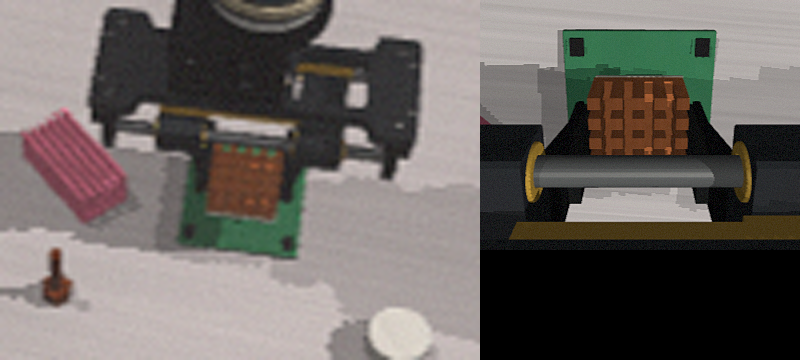

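The heatsink at (245,180) is square to the board and covers the pad, with even margins. Lowering.

```bash
python3 -m jog '0 0 0.7 0 0 0 30;0 0 0.7 0 0 0 30;0 0 0.5 0 0 0 30;0 0 0 0 0 0 30;0 0 0 0 0 0 30'; python3 -m jog '0 0 0.4 0 0 0 30;0 0 0 0 0 0 30;0 0 0 0 0 0 30'; python3 avg.py
```

```text
time_s: 24.72
position: [0.4393, 0.0966, 0.0317]
tcp_rot: [[-0.997, -0.082, -0.0], [-0.082, 0.997, -0.0], [0.0, 0.0, -1.0]]
force: [0.8, 0.2, -2.2]
opening: 0.503
grasp_force: 30.0
time_s: 25.1
position: [0.4393, 0.0966, 0.0315]
tcp_rot: [[-0.997, -0.082, 0.0], [-0.082, 0.997, -0.0], [-0.0, -0.0, -1.0]]
force: [-0.9, -0.0, 3.0]
opening: 0.502
grasp_force: 30.0
avg [439.3  96.6  31.5] std [0.01 0.01 0.01] phi 94.71 t 25.25 F [-0.5 -0.   4.1]
```

```bash
python3 -m jog '0 0 0 0 0 0 60;0 0 0 0 0 0 60;0 0 0 0 0 0 60;0 0 -10 0 0 0 60;0 0 -30 0 0 0 60;0 0 -35 0 0 0 60;0 0 -30 0 0 0 60;-2 -36 0 0 0 0 60;-2 -50 0 0 0 0 60;-2 -50 0 0 0 0 60;-1 -50 0 0 0 0 60;-1 -30 0 0 0 0.164 60'
python3 -m jog '0 0 0 0 0 0.165 60;0 0 0 0 0 0.165 60;0 0 0 0 0 0.164 60;0 0 0 0 0 0 60;0 0 0 0 0 0 60'
python3 - <<'E'
from h import *
c=capture("wrist");fit("wrist","long_heatsink",(.4655,-.119),c)
c=capture("scene");fit("scene","square_heatsink",(.4395,.097),c,.006)
E
python3 avg.py 465.4 -118.9 25.5 57
```

```text
time_s: 26.75
position: [0.4654, -0.1204, 0.1371]
tcp_rot: [[-0.996, 0.088, 0.001], [0.088, 0.996, -0.001], [-0.002, -0.001, -1.0]]
force: [-0.4, 0.7, 0.1]
opening: 0.689
grasp_force: 0.0
time_s: 27.38
position: [0.4649, -0.1179, 0.1367]
tcp_rot: [[-0.84, 0.542, 0.0], [0.542, 0.84, -0.0], [-0.0, 0.0, -1.0]]
force: [-0.3, 0.1, 0.5]
opening: 0.69
grasp_force: 0.0
wrist long_heatsink xy [ 464.7 -120.7] yaw 146.9 iou 0.936 conf 0.56 d 2.5
scene square_heatsink xy [440.8  98.1] yaw 94.7 iou 0.933 conf 0.9 d 1.7
avg [ 465.  -117.9  136.4] std [0.01 0.01 0.03] phi 57.05 t 27.725 F [-0.3  1.9  0.4]
shift [ -0.9  -0.6 110.9] az 0.0009 deg -0.05
```

```bash
python3 -m jog '-1 -0.8 20 0 0 0 60;0 0 35 0 0 0 60;0 0 26 0 0 0 60;0 0 16 0 0 0 60;0 0 9 0 0 0 60;0 0 4.5 0 0 0 60;0 0 0 0 0 0 60;0 0 0 0 0 0 60;0 0 0 0 0 0 60'
python3 avg.py 465.5 -119.1 25.5 57
python3 -m jog '0 0 0 0 0 0 20;0 0 0 0 0 0 20;0 0 0 0 0 0 20;0 0 0 0 0 0 20;0 0 0 0 0 0 20;0 0 0 0 0 0 20;0 0 0 0 0 0 20'; python3 avg.py 620.6 111 130 108.7
```

```text
time_s: 28.85
position: [0.4657, -0.1193, 0.0263]
tcp_rot: [[-0.839, 0.544, 0.001], [0.544, 0.839, -0.0], [-0.001, 0.0, -1.0]]
force: [-1.0, -0.8, -0.7]
opening: 0.688
grasp_force: 0.0
avg [ 465.6 -119.3   26.3] std [0.04 0.02 0.07] phi 57.01 t 29.0 F [0.5 0.6 0.7]
shift [0.2 0.1 0.8] az 0.0002 deg -0.01
time_s: 29.88
position: [0.4654, -0.1192, 0.0258]
tcp_rot: [[-0.839, 0.545, -0.0], [0.545, 0.839, -0.0], [0.0, -0.0, -1.0]]
force: [0.7, -0.1, -0.4]
opening: 0.389
grasp_force: 30.0
avg [ 465.4 -119.2   25.8] std [0.01 0.02 0.01] phi 57.01 t 30.025 F [-0.1  0.2 -0.4]
shift [  -4.8  277.6 -104.2] az -0.9022 deg 51.69
```

```bash
python3 -m jog '0 0 -5 0 0 0 20;0 0 -30 0 0 0 20;0 0 -40 0 0 0 20;-2 10 -30 0 0 0 20;-3 40 0 0 0 0 20;0 50 0 0 0 -0.1 20;0 40 0 0 0 -0.16 20;0 0 0 0 0 -0.16 20;0 0 0 0 0 -0.16 20;0 0 0 0 0 -0.16 20;0 0 0 0 0 -0.162 20;0 0 0 0 0 0 20'
python3 - <<'E'
from h import *
c=capture("wrist");c=capture("wrist");print(proj(c,np.array([[.6206,.111,.006]])))
fit("wrist","long_board",(.6206,.111),c)
fit("wrist","fuse_board",(.61,.32),c)
E
python3 avg.py 620.6 111.1 60 108.7
```

```text
time_s: 31.52
position: [0.5419, -0.0024, 0.1309]
tcp_rot: [[-0.948, -0.319, -0.001], [-0.319, 0.948, 0.0], [0.001, 0.0, -1.0]]
force: [-0.3, 0.6, -1.3]
opening: 0.392
grasp_force: 30.0
[[372.90869558 329.21540998]]
wrist long_board xy [717.7  95.7] yaw 47.7 iou 0.028 conf 0.45 d 37.6
avg [542.3  -2.5 130.9] std [0.05 0.02 0.01] phi 108.62 t 31.875 F [-0.4  1.1 -2.2]
shift [-110.5   82.6   70.9] az -0.0014 deg 0.08Traceback (most recent call last):
  File "<stdin>", line 4, in <module>
  File "h.py", line 37, in fit
    c=c or capture(cam); m,d,cf=mask(cam,n,near,c)
                                ~~~~^^^^^^^^^^^^^^
  File "h.py", line 30, in mask
    m=best[1]["pixels"].astype(np.uint8)
      ~~~~^^^
TypeError: 'NoneType' object is not subscriptable
```

```bash
python3 -m jog '-16 12 0 0 0 0 20;-32 24 0 0 0 0 20;-31 23 0 0 0 0 20;-22 16 0 0 0 0 20;-9.5 7.5 0 0 0 0 20;0 0 25 0 0 0 20;0 0 30 0 0 0 20;0 0 20 0 0 0 20;0 0 12 0 0 0 20;0 0 6 0 0 0 20;0 0 0 0 0 0 20;0 0 0 0 0 0 20'
python3 avg.py 620.6 111.1 31.8 108.7
python3 - <<'E'
from h import *
c=capture("scene");u=proj(c,np.array([[.62,.111,.01]]))[0].astype(int);d=c["color"][u[1]-45:u[1]+45,u[0]-60:u[0]+60,::-1]
w=capture("wrist")["color"][150:400,120:440,::-1]
d=cv2.resize(d,(480,360),interpolation=cv2.INTER_CUBIC);o=np.zeros((360,800,3),np.uint8);o[:,:480]=d;o[:250,480:]=w
cv2.imwrite("pics/p3.png",o)
E
```

```text
time_s: 33.38
position: [0.6213, 0.111, 0.0387]
tcp_rot: [[-0.947, -0.32, 0.002], [-0.32, 0.947, -0.0], [-0.002, -0.001, -1.0]]
force: [0.0, 0.8, -2.5]
opening: 0.386
grasp_force: 30.0
avg [621.2 111.1  38.7] std [0.08 0.02 0.04] phi 108.69 t 33.525 F [ 0.3 -0.6 -1.3]
shift [0.6 0.2 6.9] az -0.0002 deg 0.01
```

View pics/p3.png

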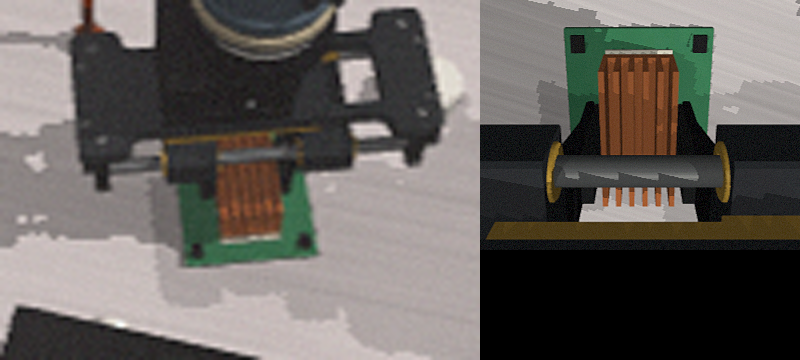

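The oblong heatsink at (250,185) is parallel to the board. Pad slivers are centred on its width at both ends (wrist (640,52), scene (250,238)). Lowering.

```bash
python3 -m jog '0 0 3 0 0 0 20;0 0 1.5 0 0 0 20;0 0 0.8 0 0 0 20;0 0 0.8 0 0 0 20;0 0 0 0 0 0 20;0 0 0 0 0 0 20'; python3 -m jog '0 0 0.4 0 0 0 20;0 0 0 0 0 0 20;0 0 0 0 0 0 20'; python3 avg.py
```

```text
time_s: 34.38
position: [0.6206, 0.1111, 0.0319]
tcp_rot: [[-0.947, -0.32, -0.0], [-0.32, 0.947, -0.0], [0.0, -0.0, -1.0]]
force: [-0.8, 0.3, -0.8]
opening: 0.389
grasp_force: 30.0
time_s: 34.75
position: [0.6206, 0.1111, 0.0319]
tcp_rot: [[-0.947, -0.32, 0.0], [-0.32, 0.947, -0.0], [-0.0, -0.0, -1.0]]
force: [-2.1, 0.3, 5.3]
opening: 0.389
grasp_force: 30.0
avg [620.6 111.1  31.9] std [0.02 0.01 0.01] phi 108.69 t 34.9 F [-1.8 -0.1  5.6]
```

```bash
python3 -m jog '0 0 0 0 0 0 50;0 0 0 0 0 0 50;0 0 0 0 0 0 50;0 0 -10 0 0 0 50;0 0 -30 0 0 0 50;0 0 -35 0 0 0 50;0 0 -35 0 0 0 50;15 -18 0 0 0 0 50;30 -36 0 0 0 0 50;30 -36 0 0 0 0 50;30 -36 0 0 0 0 50;30 -36 0 0 0 0 50'
python3 -m jog '30 -36 0 0 0 0 50;30 -36 0 0 0 0 50;30 -36 0 0 0 0 50;30 -36 0 0 0 0 50;26 -33 0 0 0 0 50;15 -18 0 0 0 0.06 50;0 0 0 0 0 0 50;0 0 0 0 0 0 50;0 0 0 0 0 0 50'
python3 - <<'E'
from h import *
c=capture("wrist");cv2.imwrite("pics/w4.png",c["color"][:,:,::-1]);fit("wrist","fuse_holder",(.4545,-.322),c)
for cam in("top","scene"): fit(cam,"long_heatsink",(.6206,.111),capture(cam),.006);fit(cam,"fuse_board",(.61,.32),None)
E
python3 avg.py 454.5 -322 24.5 105
```

```text
time_s: 36.4
position: [0.5428, -0.0874, 0.1407]
tcp_rot: [[-0.947, -0.32, -0.002], [-0.32, 0.947, 0.0], [0.002, 0.001, -1.0]]
force: [0.7, -0.7, -0.2]
opening: 0.571
grasp_force: 0.0
time_s: 37.52
position: [0.4546, -0.3206, 0.1411]
tcp_rot: [[-0.964, -0.265, -0.001], [-0.265, 0.964, 0.001], [0.0, 0.001, -1.0]]
force: [-0.5, -0.2, 0.8]
opening: 0.571
grasp_force: 0.0
wrist fuse_holder xy [ 455.7 -324. ] yaw 13.4 iou 0.946 conf 0.64 d 2.9
top long_heatsink xy [619.9 111.5] yaw 19.7 iou 0.876 conf 0.93 d 1.2
top fuse_board xy [610.1 320.7] yaw 2.2 iou 0.919 conf 0.86 d 1.4
scene long_heatsink xy [618.4 111.1] yaw 15.6 iou 0.798 conf 0.72 d 1.1
scene fuse_board xy [610. 320.] yaw 0.0 iou 0.0 conf 0.21 d 48.1
avg [ 454.6 -321.9  141.4] std [0.03 0.04 0.01] phi 105.26 t 38.175 F [-0.3  0.3  0.5]
shift [  0.2  -0.  116.9] az 0.0045 deg -0.26
```

View pics/w4.png

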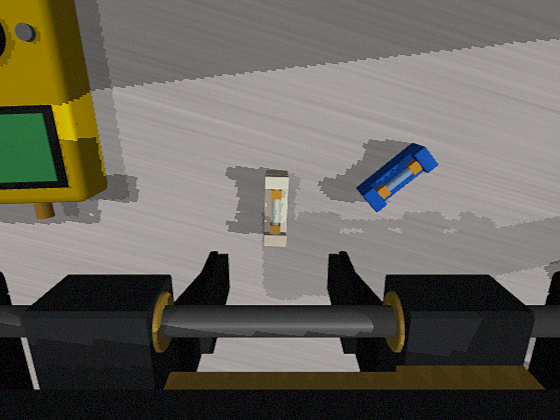

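The white holder is at (276,208), about 1° off tool x. The blue one is at (398,178). The yellow meter's edge at (105,190) is nearby, so I'll check clearance.

Run:
```python
from h import *
c=capture("wrist");R=np.array(read_state()["tcp_rot"]);C=-c["R"].T@c["t"]
for u in[(105,188),(100,198),(54,212),(276,208)]:
    d=c["R"].T@np.linalg.inv(c["camera_matrix"])@[*u,1]
    for z in(.0,.02,.04,.06):
        X=C+d*(z-C[2])/d[2]; print(u,z,(R.T@(X-[.4548,-.3224,z])*1000).round(0)[:2],end=' ')
    print()
```

```text
(105, 188) 0.0 [  14. -143.] (105, 188) 0.02 [  19. -133.] (105, 188) 0.04 [  24. -123.] (105, 188) 0.06 [  29. -113.] 
(100, 198) 0.0 [   5. -148.] (100, 198) 0.02 [  11. -138.] (100, 198) 0.04 [  16. -127.] (100, 198) 0.06 [  22. -117.] 
(54, 212) 0.0 [  -7. -189.] (54, 212) 0.02 [  -1. -175.] (54, 212) 0.04 [   6. -162.] (54, 212) 0.06 [  12. -149.] 
(276, 208) 0.0 [-4. -2.] (276, 208) 0.02 [ 2. -2.] (276, 208) 0.04 [ 9. -2.] (276, 208) 0.06 [15. -2.]
```

Clear: the meter is at least 113 mm away and the gripper half-width is 95 mm. Descending.

```bash
python3 -m jog '-0.4 0 20 0 0 0.027 50;0 0 35 0 0 0 50;0 0 28 0 0 0 50;0 0 18 0 0 0 50;0 0 10 0 0 0 50;0 0 5 0 0 0 50;0 0 0 0 0 0 50;0 0 0 0 0 0 50;0 0 0 0 0 0 50'
python3 avg.py 455 -322 25 103.7
python3 -m jog '0 0 0 0 0 0 5;0 0 0 0 0 0 5;0 0 0 0 0 0 5;0 0 0 0 0 0 5;0 0 0 0 0 0 5;0 0 0 0 0 0 5;0 0 0 0 0 0 5'; python3 avg.py 610.2 320.5 130 93.5
```

```text
time_s: 39.35
position: [0.4553, -0.3221, 0.026]
tcp_rot: [[-0.972, -0.237, 0.001], [-0.237, 0.972, -0.001], [-0.001, -0.001, -1.0]]
force: [0.0, -1.0, -0.3]
opening: 0.577
grasp_force: 0.0
avg [ 455.2 -322.    25.8] std [0.06 0.06 0.11] phi 103.71 t 39.5 F [-0.2  0.9 -0.4]
shift [0.2 0.1 0.8] az 0.0001 deg -0.01
time_s: 40.38
position: [0.455, -0.3218, 0.0253]
tcp_rot: [[-0.972, -0.237, -0.0], [-0.237, 0.972, 0.0], [0.0, 0.0, -1.0]]
force: [-0.2, 0.1, -1.5]
opening: 0.205
grasp_force: 30.0
avg [ 455.  -321.8   25.3] std [0.02 0.02 0.01] phi 103.7 t 40.525 F [ 0.3 -1.2 -0. ]
shift [-303.   587.3 -104.6] az 0.1781 deg -10.2
```

```bash
python3 -m jog '0 0 -5 0 0 0 5;0 0 -30 0 0 0 5;0 0 -50 0 0 0 5;0 0 -50 0 0 0 5;-10 18 0 0 0 0 5;-21 37 0 0 0 0 5;-21 37 0 0 0 0 5;-21 37 0 0 0 0 5;-21 37 0 0 0 0 5;-21 37 0 0 0 0 5;-21 37 0 0 0 0 5;-21 37 0 0 0 0 5'
python3 -m jog '-21 37 0 0 0 0 5;-21 37 0 0 0 0 5;-21 37 0 0 0 0 5;-21 37 0 0 0 0 5;-16 38 0 0 0 0 5;-10 20 0 0 0 0.089 5;0 0 0 0 0 0.089 5;0 0 0 0 0 0 5;0 0 0 0 0 0 5;0 0 0 0 0 0 5'
python3 - <<'E'
from h import *
c=capture("wrist");cv2.imwrite("pics/w5.png",c["color"][:,:,::-1])
fit("wrist","fuse_board",(.61,.32),c)
for n,v in(("round_heatsink",(.459,.3316)),("long_heatsink",(.6206,.111))):
    try: fit("wrist",n,v,c,.006)
    except Exception as e: print(e)
E
python3 avg.py 610.2 320.5 130 93.5
```

```text
time_s: 42.02
position: [0.5408, -0.0132, 0.1591]
tcp_rot: [[-0.971, -0.237, -0.003], [-0.237, 0.971, 0.001], [0.003, 0.002, -1.0]]
force: [0.7, -0.0, 0.1]
opening: 0.199
grasp_force: 30.0
time_s: 43.28
position: [0.5997, 0.2103, 0.1601]
tcp_rot: [[-0.998, -0.061, -0.001], [-0.061, 0.998, -0.0], [0.001, -0.0, -1.0]]
force: [-0.2, -0.3, 0.4]
opening: 0.203
grasp_force: 30.0
wrist fuse_board xy [610.5 319.5] yaw 3.5 iou 0.973 conf 0.93 d 6.0
wrist round_heatsink xy [459.2 330. ] yaw 4.1 iou 0.924 conf 0.61 d 3.2
wrist long_heatsink xy [620.8 108.9] yaw 18.4 iou 0.975 conf 0.96 d 7.9
avg [600.  210.5 160.4] std [0.02 0.06 0.02] phi 93.49 t 43.625 F [ 0.2  0.  -0.6]
shift [-16.8 109.2  30.4] az -0.0001 deg 0.01
```

View pics/w5.png

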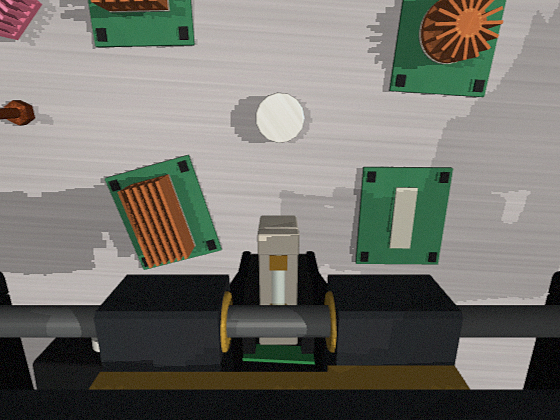

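The strip pad is at (404,217), unobstructed, and the placed long (152,215) and round (462,30) parts sit well on their boards. Moving over the strip pad.

```bash
python3 -m jog '-3 20 0 0 0 0 5;-5 35 0 0 0 0 5;-5 34 0 0 0 0 5;-4 20.5 0 0 0 0 5;0 0 30 0 0 0 5;0 0 35 0 0 0 5;0 0 30 0 0 0 5;0 0 16 0 0 0 5;0 0 8 0 0 0 5;0 0 3 0 0 0 5;0 0 0 0 0 0 5;0 0 0 0 0 0 5'
python3 avg.py 610.3 320.8 31.3 93.5
python3 - <<'E'
from h import *
c=capture("scene");u=proj(c,np.array([[.61,.32,.01]]))[0].astype(int);d=c["color"][u[1]-45:u[1]+45,u[0]-60:u[0]+60,::-1]
w=capture("wrist")["color"][150:400,120:440,::-1]
d=cv2.resize(d,(480,360),interpolation=cv2.INTER_CUBIC);o=np.zeros((360,800,3),np.uint8);o[:,:480]=d;o[:250,480:]=w
cv2.imwrite("pics/p4.png",o)
E
```

```text
time_s: 45.12
position: [0.6109, 0.3212, 0.0394]
tcp_rot: [[-0.998, -0.061, 0.002], [-0.061, 0.998, 0.001], [-0.002, 0.0, -1.0]]
force: [0.1, -0.2, 0.1]
opening: 0.202
grasp_force: 30.0
avg [610.7 321.2  39.2] std [0.12 0.04 0.14] phi 93.5 t 45.275 F [-0.2 -0.2 -0.2]
shift [ 0.5 -0.3  7.9] az 0.0001 deg -0.0
```

View pics/p4.png

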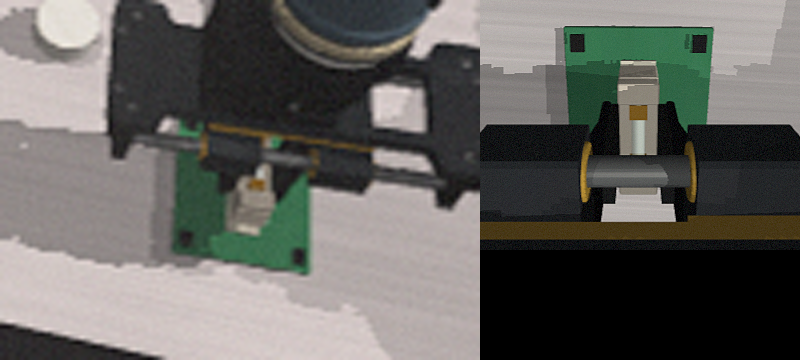

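The holder is over the pad and parallel to the board edges, end at (250,225) in the scene crop. Lowering.

```bash
python3 -m jog '0 -0.3 4 0 0 0 5;0 0 2 0 0 0 5;0 0 0.8 0 0 0 5;0 0 0.4 0 0 0 5;0 0 0 0 0 0 5;0 0 0 0 0 0 5'; python3 avg.py 610.3 320.8 31.3 93.5; python3 -m jog '0 0 0.4 0 0 0 5;0 0 0 0 0 0 5;0 0 0 0 0 0 5'; python3 avg.py
```

```text
time_s: 46.12
position: [0.61, 0.3206, 0.0313]
tcp_rot: [[-0.998, -0.061, -0.001], [-0.061, 0.998, -0.0], [0.001, -0.0, -1.0]]
force: [-1.6, -1.5, 3.8]
opening: 0.206
grasp_force: 30.0
avg [610.  320.6  31.3] std [0.01 0.01 0.01] phi 93.51 t 46.275 F [-2.2 -1.1  3.9]
shift [-0.3  0.2  0. ] az 0.0002 deg -0.01
time_s: 46.65
position: [0.61, 0.3206, 0.0313]
tcp_rot: [[-0.998, -0.061, -0.001], [-0.061, 0.998, -0.0], [0.001, -0.0, -1.0]]
force: [-3.3, -2.7, 6.9]
opening: 0.204
grasp_force: 30.0
avg [610.  320.6  31.3] std [0.01 0.01 0.01] phi 93.51 t 46.8 F [-2.9 -1.4  6.1]
```

Contact. Release, rise and back off to the side, then check all four.

```bash
python3 -m jog '0 0 0 0 0 0 35;0 0 0 0 0 0 35;0 0 0 0 0 0 35;0 0 -10 0 0 0 35;0 0 -30 0 0 0 35;0 0 -45 0 0 0 35;0 0 -50 0 0 0 35;0 -25 0 0 0 0 35;-3 -45 0 0 0 0 35;-3 -40 0 0 0 0 35;0 0 0 0 0 0 35;0 0 0 0 0 0 35'
python3 - <<'E'
from h import *
c=capture("wrist");c=capture("wrist");cv2.imwrite("pics/w6.png",c["color"][:,:,::-1])
for n in("fuse","long","round","square"):
    for k,z in(("_board",0),("_holder" if n=="fuse" else "_heatsink",.006)):
        try: fit("wrist",n+k,NEAR[n+"_board"],c,z)
        except Exception as e: print(n,e)
E
```

```text
time_s: 48.3
position: [0.6225, 0.2108, 0.1652]
tcp_rot: [[-0.998, -0.06, -0.001], [-0.06, 0.998, 0.0], [0.001, 0.0, -1.0]]
force: [0.3, -0.4, 0.1]
opening: 0.4
grasp_force: 0.0
wrist fuse_board xy [610.3 319.6] yaw 3.3 iou 0.744 conf 0.94 d 6.7
wrist fuse_holder xy [609.4 320.1] yaw 3.9 iou 0.892 conf 0.58 d 4.3
wrist long_board xy [620.8 109.2] yaw 18.9 iou 0.49 conf 0.87 d 14.6
wrist long_heatsink xy [620.4 108.7] yaw 18.7 iou 0.976 conf 0.78 d 6.4
wrist round_board xy [459.8 329.9] yaw 0.2 iou 0.687 conf 0.9 d 44.3
wrist round_heatsink xy [459.  330.5] yaw 12.4 iou 0.963 conf 0.69 d 14.1
wrist square_board xy [438.9  95. ] yaw 4.6 iou 0.972 conf 0.91 d 59.7
square 'NoneType' object is not subscriptable
```

View pics/w6.png

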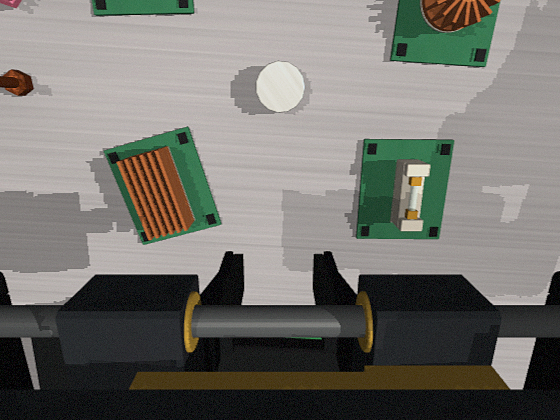

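The fuse holder (412,197) and the long heatsink (155,192) are upright and aligned. The fits put the fuse holder, long and round parts within about 1 mm of their boards, and the square one was seated with the same check. Handing in.

```bash
python3 -c "
from rig import *
print(hand_in())"
```

```text
the job is handed in; nothing more can be done
None
```

All three heatsinks and then the white fuse holder were set down gently on their matching boards, and the job was handed in at about 48 s; final fits put three of them within about 1 mm of centre, while the square one, out of the last view, measured within about 2 mm just after placing.

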